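# Refit the hub stack of a microscope filter wheel

### The job

The filter wheel is already on its spindle: finish its hub by sliding on the blue spacer, then the brass washer on top of it, then the red locking knob. Feel for the flats of the spindle head so that the knob drops over it, press the knob down against the wheel's spring, give it a quarter turn and let it rise until it is latched under the head. The wheel's bearing is delicate, so never push on the module with more than 30 N, and leave the spare bearing, the filters and the tube stand where they are.

Things in the scene. Friction and masses are not known exactly. Their poses are not given: they have to be found in the camera images.
- module: Opened filter-wheel module, fixed, its underside 4 to 12 mm above the bench on levelling feet: grey housing 160 x 160 mm, 26 mm high, at each corner (70 mm off in x and y) a brass stand-off to 48 mm, a black connector on +x. Origin: centre of its underside, z up; heights are above it. A steel spindle stands on its axis. Push on it (spindle and wheel too) with at most 30 N.
- shoulder (a point): Top of the spindle's 20 mm round shaft, on the axis, at height 78.5 mm (its upper 3 mm bevelled to 16 mm); the axes are the module's. Above it come a thin neck (8 mm) up to 88 mm and the head from 88 to 93 mm.
- head_top (a point): Centre of the top of the spindle head, height 93 mm. The head, 5 mm thick, is a flat-sided bar seen from above, 19.4 mm long, 8 mm wide, its ends bevelled at the top. The axes given are the MODULE'S: the head's long direction differs from this x axis by up to 1.1 rad (63 degrees) either way and is not measured; see it from above or feel for it. The spindle does not turn.
- hub_top (a point): Centre of the upper face of the aluminium wheel hub (48 mm across, bearing already in it), height 54 mm at rest; carries the stack. It and the black wheel (130 mm across, upper face 8 mm lower) can be pushed straight down by up to 7 mm to a hard stop, against a spring: about 4 N at first, plus 2 N per mm (18 N at the stop).
- latched (a point): Where the knob's underside centre ends up, on the axis at height 75.5 mm, once latched; washer and spacer undersides are then at 69.5 and 51.5 mm. Put on but not pressed, spacer, washer and knob have their undersides at 54, 72 and 78 mm. The knob can turn under the head only while pressed down to between 73 mm (a push of about 13 N) and 71 mm (the spring's stop, about 17 N).
- spacer: Blue spacer sleeve: outside 32 mm, bore 22 mm, 18 mm high, about 45 g, standing upright on the mat. Origin: centre of its underside; either end up. First on the spindle.
- washer: Brass thrust washer: outside 40 mm, bore 22 mm, 6 mm thick, about 30 g, lying flat on the mat. Origin: centre of its underside; either face up. Second on the spindle, on top of the spacer.
- knob: Dark red locking knob, about 70 g, upright on the mat. Origin: centre of its underside, z up. A ring, outside 44 mm, bore 22 mm, 15 mm high, with two upright flat cheeks to grip it by: outer faces look along +y and -y, 45 mm apart, each 26 mm long (along x), 4.5 mm thick, 28 mm high from the underside. Two white dots on the ring mark its x axis. Last on the spindle.
- knob_slot (a point): Centre of the knob's steel lock plate: at its upper face, 15 mm above the knob's underside, axes as the knob's. The plate lies in the bore from 9 to 15 mm; its slot, 22 mm along x and 11 mm wide, is open above. The spindle head passes it only when along the knob's x within about 0.15 rad; otherwise the plate rests on the head, the knob's underside at 84 mm above the module's.
- knob_groove (a point): Floor of the groove along the knob's y in its lock plate's upper face, on the axis, 12.5 mm above the underside; 11 mm wide, 2.5 mm deep. After the head has passed the slot and the knob, pressed down, has been turned a quarter turn (1.57 rad, either way), the head lies over this groove; let up, the knob rises until the head sits in it, and the spring keeps it latched.
- mat: Dark grey service mat, fixed to the bench, 200 x 330 mm and 3 mm thick; spacer, washer, knob, spare bearing and two filters lie on it in changing places, about 110 mm apart. Origin: centre of its underside; its long side is along its y.
- spare_bearing: Spare steel ball bearing, outside 42 mm, bore 20 mm, 12 mm thick, on the mat; not needed. Origin: centre of its underside.
- filter_green: Spare filter in a dark steel cell with green glass, 32 mm across, 7 mm thick, on the mat; not needed. Origin: centre of its underside.
- filter_amber: Spare filter in a dark steel cell with amber glass, 32 mm across, 7 mm thick, on the mat; not needed. Origin: centre of its underside.
- tube_stand: Blue stand with a capped tube, 116 mm high, foot 80 mm across, beyond module and mat; not needed. Origin: under the tube.

How it is judged:
By the outcome, as a careful person would: the job done as asked, in the order asked, and still so for the second after the job is handed in, with the robot touching nothing.
It also fails if it takes over 72 s, if anything falls off the work surface, if the arm or the gripper's body presses on something with over 40 N, if the wrist force passes 120 N, or if a joint passes its speed limit or range.

### The arm

A 6-joint arm with a two-finger parallel gripper is mounted at the origin on the work surface. World frame = base frame: x ahead of the robot, y to its left, z up, the work surface at z = 0. Lengths are in m, angles in degrees, forces in N, time in s.
With the tool pointing down it reaches from about 0.275 to 0.825 m from the base axis. Payload 5.2 kg.
Tool frame: the origin (TCP) lies at the very end of the fingers, on their centre line; the grasp point (between the pads) lies 19 mm behind it (env.grip_point_offset is the distance from the TCP to the grasp point, in m); z points along the fingers, y is the direction in which the jaws open and shut (so a half turn about z gives the same grasp; the last joint's range is limited). The gripper opens to 93 mm and grips with 3 to 60 N. Pads are 15 mm wide; open, the fingers measure 128 mm over their backs; the gripper's body (75 mm by 188 mm) begins 65 mm behind the grasp point.
Start: joints at [-76.249, 14.817, 87.949, -0, 77.235, -11.62], TCP at [0.236, -0.497, 0.219] pointing down, gripper open.
Joint ranges: [-179.93, 179.93], [-52.35, 119.4], [10.71, 147.94], [-69.91, 249.91], [12.55, 155.21], [-178.61, 178.61]. Speed limits (degrees/s): [147.25, 147.25, 180, 180, 180, 180].

### API

Orientations are given as a 3x3 rotation matrix whose columns are the frame's x, y, z axes.
In Python, from station import env gives the robot as it stands.
- The arm moves only by the tool carry_out, never from a script. Its argument "commands" is a list of rows, each a list of 3 entries, a list of its own where there are three numbers: the shift along the world's x, y, z in cm, then the turn about the world's z in degrees, then the finger opening in cm, from 0 to 9.3. In form: [[[dx, dy, dz], roll, jaw], ...]. A call has 1 to 20 rows; each row shifts and turns the commanded pose from where the row before left it; what a row does not reach is not made up. A row lasts 1/12 s, in which the tool goes at most 41.7 mm and 7.16 degrees, less where a joint would pass 70% of its speed; a pose out of reach is approached as far as the arm can. A call is refused whole if a number of a shift passes 4.17 or a number of a turn 7.16, either way. A call with a gripper value outside its range is refused whole. The fingers move at their own pace and stop on an object; "squeeze" is the grip in N (left out, the last holds). Time passes only in rows, so rows that do not move let the fingers close. It gives the time, the measured TCP pose, the force and the opening at its end, in the units of the state.
- env.state(): the state, without advancing time (a new reading comes with each control period).
- env.camera(name): name is "scene" or "top" or "wrist"; returns (picture, depth): 480x640x3 uint8, blue, green, red; 480x640 float32, m along the optical axis (not along the pixel's ray), 0 where there is no reading.
- env.camera_model(name): a dict with "mtx" (3x3 intrinsics, pixels), "k1" (the pictures are not rectified: a ray, as slopes to the right and down, at radius r is drawn at 1 + k1 r^2 times it, then the intrinsics apply), "rvec" (rotation vector, rad) and "tvec" (3), from world to camera coordinates, as OpenCV has them; the wrist camera has in their place "mount" (4x4, takes a point from camera to tool coordinates, whose origin is the TCP and whose axes are the flange's). Camera axes: x right, y down, z forward; pixel columns grow to the right and rows downward; lengths in m; the calibration is good to about 2 mm. A picture is of the moment at which its call begins: read the wrist's pose just before it. camera_model takes no time and is no camera call.
- env.close_job(): hands the job in, once; it reports no verdict.
The state is a dict: "t": time; "joints": joint angles; "qvel": joint speeds; "effort": joint torques, N m; "position": TCP position; "tcp_rot": TCP orientation; "contact_force": force on the tool from outside, world axes, zero at the start; "wrist_torque": the same for the moment, N m; "opening": finger opening in m.
Only numpy, scipy, OpenCV 4.12 (cv2) and the standard library are available. Lean on these libraries where they do the work, as an engineer would, in place of code of your own. Each camera call takes 0.05 s, during which the arm holds its last target. There are 200 camera calls.

## Working session

There is one attempt and no reset: what is moved stays moved. The work goes in short steps, Python scripts to look and compute and a tool call to move; the robot and the scene stay as the last step left them, time stands still between calls to the robot, and variables do not carry over. Pictures are saved under pics/ and viewed, about 8 in all and at most 12, crops included, and the job is handed in when it is done.

Besides the shell and the picture viewer there is one more tool, called after ">>>" as name(argument=value, ...) on one line, values as JSON. carry_out: Moves the arm, as the interface text tells. Its arguments: {"type":"object","properties":{"commands":{"type":"array","items":{"type":"array"}},"squeeze":{"type":"number"}},"required":["commands"]}

```bash
ls; mkdir -p pics
cat > h.py <<'E'
import numpy as np, cv2
from station import env
def cam(name):
    m=env.camera_model(name); s=env.state()
    K=np.array(m["mtx"],float); k1=m["k1"]
    if "rvec" in m:
        R=cv2.Rodrigues(np.array(m["rvec"],float))[0]; t=np.array(m["tvec"],float).ravel()
        Rw=R.T; o=-R.T@t
    else:
        M=np.array(m["mount"],float); T=np.eye(4); T[:3,:3]=s["tcp_rot"]; T[:3,3]=s["position"]; W=T@M
        Rw=W[:3,:3]; o=W[:3,3]
    return K,k1,Rw,o
def shot(name,fn=None):
    c=cam(name); im,d=env.camera(name)
    if fn: cv2.imwrite("pics/"+fn,im)
    return im,d,c
def dirs(c,uv):
    K,k1,Rw,o=c
    n=cv2.undistortPoints(np.array(uv,float).reshape(-1,1,2),K,np.array([k1,0,0,0,0.])).reshape(-1,2)
    return np.c_[n,np.ones(len(n))]@Rw.T, o
def plane(c,uv,z):
    d,o=dirs(c,uv); return o+d*((z-o[2])/d[:,2])[:,None]
def proj(c,P):
    K,k1,Rw,o=c
    p=(np.atleast_2d(P)-o)@Rw; n=p[:,:2]/p[:,2:]; n=n*(1+k1*(n**2).sum(1,keepdims=True))
    return n@K[:2,:2].T+K[:2,2]
def cloud(c,d):
    v,u=np.mgrid[0:480,0:640]; D,o=dirs(c,np.c_[u.ravel(),v.ravel()])
    return (o+D*d.reshape(-1,1)).reshape(480,640,3)
E
python3 - <<'E'
from h import *
for n in("top","scene"):
    im,d,c=shot(n,n+"0.png"); print(n,c[3],c[2][:,2],c[0][0,0],c[1],(d>0).mean())
    np.savez("pics/"+n+"0.npz",d=d)
s=env.state(); print(s["t"],s["position"],s["tcp_rot"],s["contact_force"],s["opening"])
print(env.camera_model("wrist"))
E
```

```text
pics
top [0.50714436 0.02837626 1.00595412] [ 0.09170085  0.0080368  -0.99575417] 598.3639537265129 -0.19334716913879374 0.9961490885416666
scene [0.99442165 0.5265002  0.71015281] [-0.45684557 -0.56982782 -0.68307275] 599.0045206064042 0.006782589166111305 0.9958984375
0.1 [ 0.23559238 -0.4964516   0.21790334] [[ 9.03534490e-01  4.28515213e-01 -3.71752229e-04]
 [ 4.28515233e-01 -9.03533150e-01  1.59425205e-03]
 [ 3.47270795e-04 -1.59976321e-03 -9.99998660e-01]] [ 0.18625888 -0.378888   -0.07632757] 0.09304757163536066
{'mtx': array([[343.92058131,   0.        , 318.36659831],
       [  0.        , 343.92058131, 235.02261321],
       [  0.        ,   0.        ,   1.        ]]), 'k1': -0.0001609597113757511, 'mount': array([[-1.60297934e-03, -9.63268255e-01, -2.68536217e-01,
         7.43546012e-02],
       [ 9.99998560e-01, -1.39443498e-03, -9.67326085e-04,
         3.07357232e-05],
       [ 5.57338216e-04, -2.68537380e-01,  9.63269103e-01,
        -1.65823784e-01],
       [ 0.00000000e+00,  0.00000000e+00,  0.00000000e+00,
         1.00000000e+00]])}
```

View pics/top0.png

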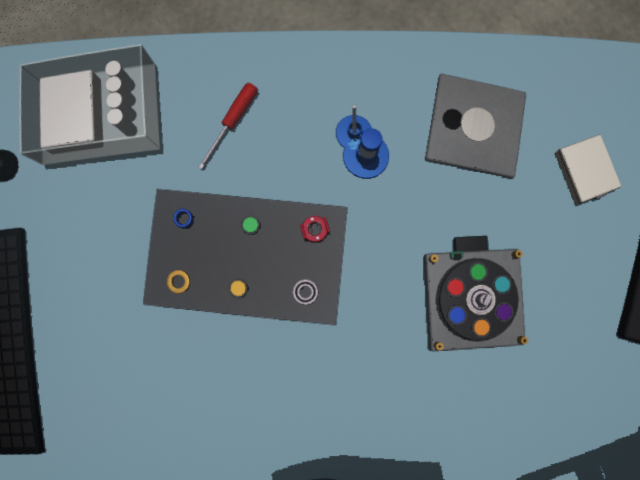

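The top view shows the spacer at (183,218), washer (178,282), knob (315,229), bearing (305,292) and module near (476,300). The module's connector points up in the image.

```bash
cat > m.py <<'E'
from h import *
im=cv2.imread("pics/top0.png"); d=np.load("pics/top0.npz")["d"]; c=cam("top"); P=cloud(c,d)
hsv=cv2.cvtColor(im,cv2.COLOR_BGR2HSV)
print("mat z",np.median(P[255:262,210:225,2]),"bench",np.median(P[380:420,200:250,2]))
def blob(x0,y0,x1,y1,lo,hi,name,z):
    m=np.zeros((480,640),np.uint8); m[y0:y1,x0:x1]=cv2.inRange(hsv,lo,hi)[y0:y1,x0:x1]
    cs=cv2.findContours(m,cv2.RETR_EXTERNAL,cv2.CHAIN_APPROX_NONE)[0]; k=max(cs,key=cv2.contourArea)
    (u,v),r=cv2.minEnclosingCircle(k); h=P[...,2][m>0]
    w=plane(c,[[u,v],[u+r,v],[u-r,v]],z); print(name,(u,v,r),w[0],"diam",w[1]-w[2],"z",np.percentile(h,[10,50,90]))
    return w[0]
blob(165,200,200,235,(100,120,40),(130,255,255),"spacer",.021)
blob(160,265,197,300,(15,120,60),(35,255,255),"washer",.009)
m=blob(295,210,335,248,(0,100,40),(8,255,255),"knob",.025)
pts=[]
for x0,y0 in((425,250),(510,245),(430,338),(512,332)):
    pts.append(blob(x0,y0,x0+20,y0+20,(10,90,60),(35,255,255),"so",.056)[:2])
pts=np.array(pts); print("centre",pts.mean(0)); a=pts[0]-pts[2];b=pts[1]-pts[3]
e=pts[0]-pts[1];f=pts[2]-pts[3]
for v in(a,b):print("x axis deg",np.degrees(np.arctan2(v[1],v[0])),np.linalg.norm(v))
for v in(e,f):print("y axis deg",np.degrees(np.arctan2(v[1],v[0]))-90,np.linalg.norm(v))
print("housing z",np.median(P[336:342,470:490,2]),"wheel z",np.median(P[318:320,460:470,2]))
x=np.hstack([cv2.resize(im[200:260,285:345],(480,480),interpolation=cv2.INTER_CUBIC),np.zeros((480,10,3),np.uint8),cv2.resize(im[280:320,462:502],(300,300),interpolation=cv2.INTER_CUBIC).repeat(1,0)[:300] if 0 else cv2.copyMakeBorder(cv2.resize(im[280:320,462:502],(300,300),interpolation=cv2.INTER_CUBIC),0,180,0,0,cv2.BORDER_CONSTANT)])
cv2.imwrite("pics/crop1.png",x)
E
python3 m.py
```

```text
mat z 0.004315865420948528 bench 0.0006297524561081902
spacer (182.68182373046875, 218.13636779785156, 10.087520599365234) [0.63793132 0.25536873 0.021     ] diam [-0.00030074 -0.03458775  0.        ] z [0.01259583 0.02133107 0.02379285]
washer (178.11837768554688, 281.2809143066406, 11.484651565551758) [0.53240055 0.26440307 0.009     ] diam [ 6.42033598e-05 -3.95776723e-02  0.00000000e+00] z [0.00707516 0.00962443 0.01226174]Traceback (most recent call last):
  File "m.py", line 13, in <module>
    m=blob(295,210,335,248,(0,100,40),(8,255,255),"knob",.025)
  File "m.py", line 7, in blob
    cs=cv2.findContours(m,cv2.RETR_EXTERNAL,cv2.CHAIN_APPROX_NONE)[0]; k=max(cs,key=cv2.contourArea)
                                                                         ~~~^^^^^^^^^^^^^^^^^^^^^^^^
ValueError: max() iterable argument is empty
```

```bash
sed -i 's/(0,100,40),(8,255,255),"knob"/(165,100,40),(180,255,255),"knob"/' m.py; python3 m.py
```

```text
mat z 0.004315865420948528 bench 0.0006297524561081902
spacer (182.68182373046875, 218.13636779785156, 10.087520599365234) [0.63793132 0.25536873 0.021     ] diam [-0.00030074 -0.03458775  0.        ] z [0.01259583 0.02133107 0.02379285]
washer (178.11837768554688, 281.2809143066406, 11.484651565551758) [0.53240055 0.26440307 0.009     ] diam [ 6.42033598e-05 -3.95776723e-02  0.00000000e+00] z [0.00707516 0.00962443 0.01226174]
knob (314.5, 227.5, 14.916534423828125) [0.62028607 0.03418497 0.025     ] diam [-0.00025389 -0.04923147  0.        ] z [0.01651845 0.01953443 0.0314345 ]
so (433.5, 258.0, 4.031229019165039) [ 0.56677832 -0.15625357  0.056     ] diam [-9.12827380e-05 -1.30906679e-02  0.00000000e+00] z [0.05499747 0.05972267 0.06215983]
so (518.0, 253.5, 3.6401548385620117) [ 0.5730066 -0.2966147  0.056    ] diam [-9.57813755e-05 -1.24004613e-02  0.00000000e+00] z [0.05149283 0.05979521 0.06197256]
so (439.0, 346.0, 4.242740631103516) [ 0.42644955 -0.1631022   0.056     ] diam [-0.00025226 -0.0137081   0.        ] z [0.05534915 0.05978072 0.06187816]
so (523.5625, 339.65625, 3.690908908843994) [ 0.43335432 -0.30293269  0.056     ] diam [-0.0003539  -0.01254228  0.        ] z [0.05803715 0.06050279 0.0620034 ]
centre [ 0.4998972  -0.22972579]
x axis deg 2.794056977021944 0.14049578863466386
x axis deg 2.5903422432489474 0.13979511384240764
y axis deg 2.5407309071370605 0.1404992546449648
y axis deg 2.8269448296010466 0.14000086495356187
housing z 0.05706578070852808 wheel z 0.05905711761623955
```

View pics/crop1.png

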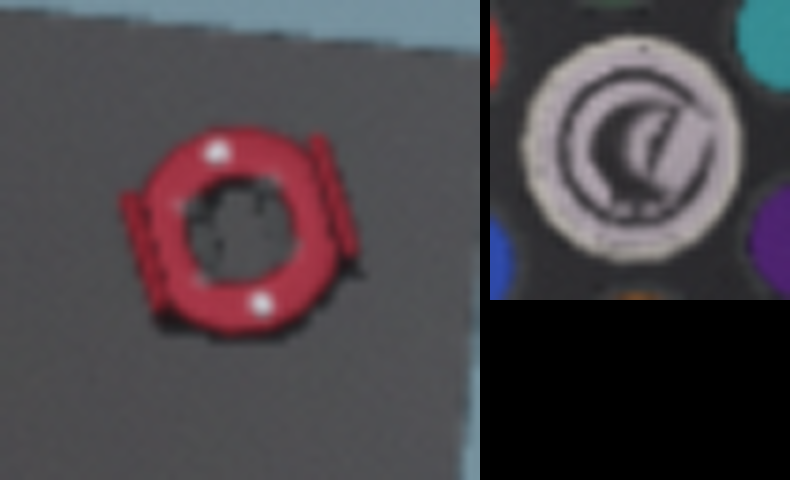

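The knob's dots lie along about 16° in world, and all the sizes come out as given. Next I hover over the module with the wrist camera.

>>> carry_out(commands=[[[2.2,2.22,0],0,9.3],[[2.2,2.22,0],0,9.3],[[2.2,2.22,0],0,9.3],[[2.2,2.22,0],0,9.3],[[2.2,2.22,0],0,9.3],[[2.2,2.22,0],0,9.3],[[2.2,2.22,0],0,9.3],[[2.2,2.22,0],0,9.3],[[2.2,2.22,0],0,9.3],[[2.2,2.22,0],0,9.3],[[2.2,2.22,0],0,9.3],[[2.2,2.22,0],0,9.3],[[0,0,0],0,9.3],[[0,0,0],0,9.3]])

```text
t: 1.27
position: [0.5002, -0.2291, 0.2181]
tcp_rot: [[0.902, 0.432, -0.001], [0.432, -0.902, 0.001], [-0.001, -0.001, -1.0]]
contact_force: [-0.3, 0.0, -0.3]
opening: 0.0933
```

Run:
```python
from h import *
im,d,c=shot("wrist","w1.png"); np.savez("pics/w1.npz",d=d)
s=env.state();print(s["t"],s["position"],s["contact_force"],c[3])
P=cloud(c,d); np.save("pics/w1P.npy",P)
uv=proj(c,[[.5,-.229,.0585+.045],[.5,-.229,.0645]]);print(uv)
u,v=uv[0].astype(int)
cr=im[max(0,v-90):v+90,u-110:u+110]; cv2.imwrite("pics/w1c.png",cv2.resize(cr,None,fx=3.3,fy=3.3,interpolation=cv2.INTER_CUBIC)); print(u-110,max(0,v-90))
```

```text
1.3167 [ 0.49953347 -0.23009725  0.21814586] [-0.3470345  -0.79064623 -0.11961287] [ 0.56747325 -0.19714785  0.38384979]
[[318.53709854 230.74420737]
 [318.57706822 220.21478869]]
208 140
```

View pics/w1c.png

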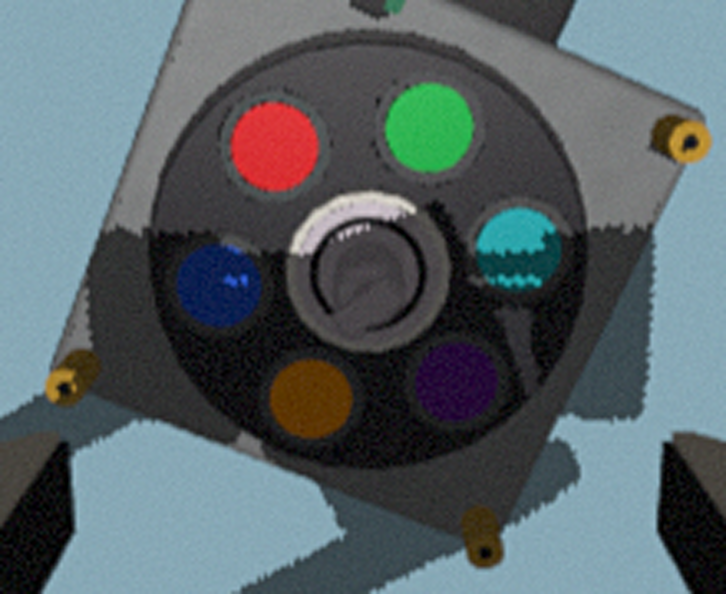

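The head shows dimly in the shadow, from about (330,325) to (405,275) in the crop. I'll use depth to get its outline.

Run:
```python
from h import *
P=np.load("pics/w1P.npy"); im=cv2.imread("pics/w1.png")
print("bench",np.median(P[300:330,200:220,2]) , "hub ring", [np.round(np.median(P[y-2:y+3,x-2:x+3,2]),4) for x,y in((300,215),(305,232),(342,222))])
r=np.hypot(P[...,0]-.4997,P[...,1]+.2293)
for rr in(.03,): 
  m=r<.014; print("pct z in r<14mm",np.round(np.percentile(P[m][:,2],[5,25,50,75,90,98]),4))
m=(r<.016)&(P[...,2]>.0975); Q=P[m]; print(len(Q))
(cx,cy),(w,h),a=cv2.minAreaRect((Q[:,:2]*1e3).astype(np.float32)); print(cx,cy,w,h,a)
q=Q[:,:2]-Q[:,:2].mean(0); e,V=np.linalg.eigh(np.cov(q.T)); v=V[:,1]; print("mean",Q.mean(0),"angle",np.degrees(np.arctan2(v[1],v[0])),np.sqrt(e)*1e3)
# hub outer circle 48mm from height: wheel hub ring
m2=(P[...,2]>.061)&(P[...,2]<.069)&(r<.03); Q2=P[m2]; (x,y),R=cv2.minEnclosingCircle((Q2[:,:2]*1e3).astype(np.float32)); print("hub",x,y,R,np.median(Q2[:,2]))
u0,v0,u1,v1=270,180,370,270
g=cv2.cvtColor(im[v0:v1,u0:u1],cv2.COLOR_BGR2GRAY); g=cv2.createCLAHE(4,(4,4)).apply(g); 
z=np.clip((P[v0:v1,u0:u1,2]-.055)/.055*255,0,255).astype(np.uint8)
cv2.imwrite("pics/w1d.png",cv2.resize(np.hstack([g,z]),None,fx=4,fy=4,interpolation=cv2.INTER_CUBIC))
```

```text
bench 0.2510671803102025 hub ring [np.float64(0.0657), np.float64(0.0656), np.float64(0.0652)]
pct z in r<14mm [0.065  0.0662 0.0871 0.1024 0.1043 0.1051]
223
498.12310791015625 -230.4198760986328 7.880103588104248 19.338422775268555 64.51715087890625
mean [ 0.49876106 -0.23027494  0.10365737] angle 153.54435111562546 [2.35587183 5.53935952]
hub 498.1895446777344 -230.63595581054688 23.939350128173828 0.0655525638966169
```

View pics/w1d.png

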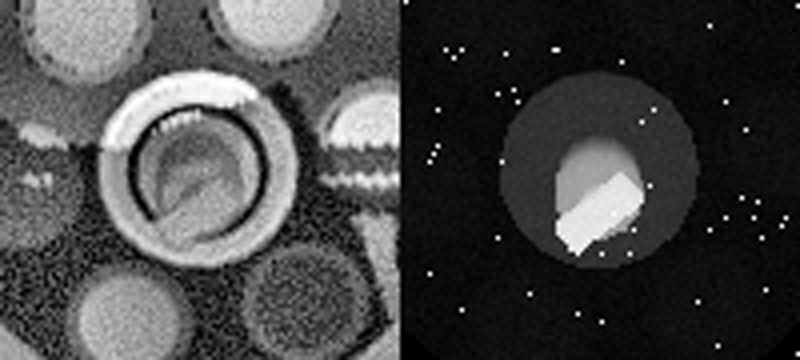

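Head and hub agree on the axis at (0.4981, -0.2305). The head's long direction is about -26° in world and its top is at z≈0.104. On to the spacer.

>>> carry_out(commands=[[[1.05,3.73,0],0,7],[[1.05,3.73,0],0,7],[[1.05,3.73,0],0,7],[[1.05,3.73,0],0,7],[[1.05,3.73,0],0,7],[[1.05,3.73,0],0,7],[[1.05,3.73,-1.4],0,7],[[1.05,3.73,-1.4],0,7],[[1.05,3.73,-1.4],0,7],[[1.05,3.73,-1.4],0,7],[[1.05,3.73,-1.4],0,7],[[1.05,3.73,-1.4],0,7],[[1.05,3.73,-1.4],0,7],[[0,0,0],0,7],[[0,0,0],0,7]])

```text
t: 2.57
position: [0.6355, 0.2544, 0.1184]
tcp_rot: [[0.903, 0.43, -0.003], [0.43, -0.903, -0.001], [-0.004, -0.0, -1.0]]
contact_force: [0.2, -1.0, -0.2]
opening: 0.07
```

```bash
cat > ring.py <<'E'
from h import *
import sys
def ring(fn,guess,zlo,zhi,ztop,rad=.035):
    im,d,c=shot("wrist",fn); s=env.state(); P=cloud(c,d); np.save("pics/"+fn[:-4]+"P.npy",P)
    r=np.hypot(P[...,0]-guess[0],P[...,1]-guess[1])
    m=((r<rad)&(P[...,2]>zlo)&(P[...,2]<zhi)).astype(np.uint8)
    m=cv2.morphologyEx(m,cv2.MORPH_OPEN,np.ones((3,3)))
    k=max(cv2.findContours(m,cv2.RETR_EXTERNAL,cv2.CHAIN_APPROX_NONE)[0],key=cv2.contourArea)
    w=plane(c,k.reshape(-1,2),ztop)[:,:2]; (x,y),R=cv2.minEnclosingCircle((w*1e3).astype(np.float32))
    hull=cv2.convexHull((w*1e3).astype(np.float32)); M=cv2.moments(hull)
    print("t",s["t"],"TCP",np.round(s["position"],4),"yaw",np.degrees(np.arctan2(s["tcp_rot"][1][0],s["tcp_rot"][0][0])))
    print("circle mm",x,y,R,"hull",M["m10"]/M["m00"],M["m01"]/M["m00"],np.sqrt(M["m00"]/np.pi),"z",np.median(P[m>0][:,2]))
    print("move cm",(x/10-s["position"][0]*100,y/10-s["position"][1]*100), "F",s["contact_force"])
    return im,P,c,m
E
python3 -c "
from ring import *
im,P,c,m=ring('sp1.png',(.637,.2545),.017,.026,.021)
print('mat z',np.median(P[(np.hypot(P[...,0]-.637,P[...,1]-.2545)>.025)&(P[...,2]<.015)][:,2]))
"
```

```text
t 2.6167 TCP [0.636  0.2531 0.1196] yaw 25.37703492584707
circle mm 638.1007080078125 255.60133361816406 15.932197570800781 hull 638.1327618601431 255.71809551698857 15.552817741293957 z 0.02065332881874493
move cm (np.float64(0.2138640152567035), np.float64(0.24643660245031995)) F [ 0.26338436 -0.72886429 -0.17248427]
mat z 7.51020218039411e-05
```

>>> carry_out(commands=[[[0.21,0.25,-1.5],0,6],[[0,0,-3],0,6],[[0,0,-3],0,6],[[0,0,-2.2],0,6],[[0,0,-1.2],0,6],[[0,0,-0.5],0,6],[[0,0,0],0,6],[[0,0,0],0,2.6],[[0,0,0],0,2.6],[[0,0,0],0,2.6],[[0,0,0],0,2.6],[[0,0,0],0,2.6],[[0,0,0],0,2.6]], squeeze=15)

```text
t: 3.7
position: [0.6389, 0.257, 0.0077]
tcp_rot: [[0.903, 0.429, 0.002], [0.429, -0.903, 0.0], [0.002, 0.001, -1.0]]
contact_force: [-0.4, -0.7, 4.1]
opening: 0.0319
```

>>> carry_out(commands=[[[0,0,1.5],0,2.6],[[0,0,3],0,2.6],[[0,0,3.5],0,2.6],[[-1,-2.5,3],0,2.6],[[-1,-3.75,2],0,2.6],[[-1,-3.75,0],0,2.6],[[-1,-3.75,0],0,2.6],[[-1,-3.75,0],0,2.6],[[-1,-3.75,0],0,2.6],[[-1,-3.75,0],0,2.6],[[-1,-3.75,0],0,2.6],[[-1,-3.75,0],0,2.6],[[-1,-3.75,0],0,2.6],[[-1,-3.75,0],0,2.6],[[-1,-3.75,0],0,2.6],[[-1,-3.75,0],0,2.6],[[-1,-3.75,0],0,2.6],[[0,-1.28,0],0,2.6],[[0,0,0],0,2.6],[[0,0,0],0,2.6]])

```text
t: 5.37
position: [0.4986, -0.2668, 0.1355]
tcp_rot: [[0.904, 0.427, -0.0], [0.427, -0.904, 0.001], [0.0, -0.001, -1.0]]
contact_force: [-0.3, 0.4, -0.8]
opening: 0.0322
```

Run:
```python
from h import *
im,d,c=shot("wrist","h1.png"); s=env.state(); print(s["t"],s["position"],s["contact_force"],s["opening"])
P=cloud(c,d); R=np.array(s["tcp_rot"]); T=(P-np.array(s["position"]))@R; np.save("pics/h1T.npy",T)
hsv=cv2.cvtColor(im,cv2.COLOR_BGR2HSV); m=cv2.inRange(hsv,(100,120,20),(130,255,255))&((np.abs(T[...,0])<.03)&(np.abs(T[...,1])<.03)&(T[...,2]<.01)).astype(np.uint8)*255
Q=T[m>0]; print(len(Q),np.percentile(Q,[1,50,99],axis=0))
z=np.percentile(Q[:,2],5); q=Q[Q[:,2]<z+.002]; (x,y),r=cv2.minEnclosingCircle((q[:,:2]*1e3).astype(np.float32)); print("top face",z,x,y,r)
```

```text
5.4167 [ 0.4987247  -0.26568113  0.13546133] [ 0.00386818  0.46975087 -0.87717789] 0.03202358024353146
3072 [[-0.01600624 -0.02622318 -0.122974  ]
 [ 0.0022813   0.00050374 -0.01227456]
 [ 0.02347421  0.02306951  0.00364329]]
top face -0.11955213908014967 22.21152114868164 -0.054808616638183594 29.92951202392578
```

View pics/h1.png

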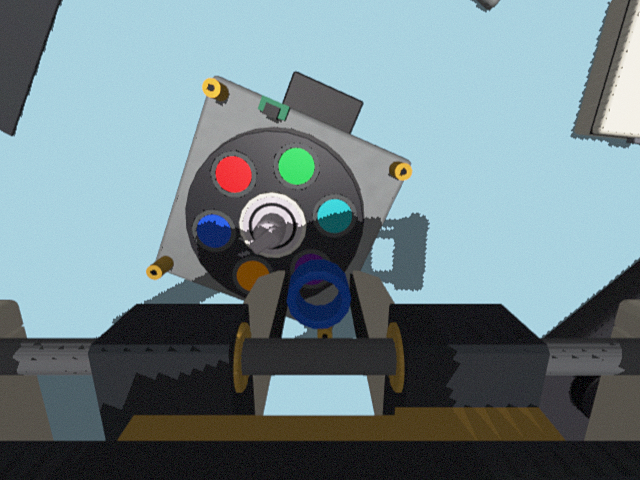

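The view shows the spacer squarely held at (318,293) and the spindle at (270,228); I went 3.5 cm too far in y. I can measure both in this one frame.

```bash
cat > rel.py <<'E'
from h import *
def rel(fn,tip_lo,tip_hi,lo=(100,120,20),hi=(130,255,255),rmax=.035,guess=(.4986,-.231)):
    im,d,c=shot("wrist",fn); s=env.state(); P=cloud(c,d); R=np.array(s["tcp_rot"]); p=np.array(s["position"]); T=(P-p)@R
    np.save("pics/"+fn[:-4]+"T.npy",T)
    hsv=cv2.cvtColor(im,cv2.COLOR_BGR2HSV)
    m=cv2.inRange(hsv,lo,hi)>0; m&=(np.hypot(T[...,0],T[...,1])<rmax)&(T[...,2]>tip_lo)&(T[...,2]<tip_hi)
    Q=T[m]; print(len(Q),"top z",np.percentile(Q[:,2],[5,50,95]))
    k=max(cv2.findContours(cv2.morphologyEx(m.astype(np.uint8),cv2.MORPH_CLOSE,np.ones((3,3))),cv2.RETR_EXTERNAL,cv2.CHAIN_APPROX_NONE)[0],key=cv2.contourArea).reshape(-1,2)
    zt=p[2]-np.median(Q[:,2]); w=plane(c,k,zt); w=(w-p)@R
    (x,y),r=cv2.minEnclosingCircle((w[:,:2]*1e3).astype(np.float32)); print("held in tool mm",x,y,r)
    rr=np.hypot(P[...,0]-guess[0],P[...,1]-guess[1])
    h=P[(rr<.032)&(P[...,2]>.0615)&(P[...,2]<.069)]; (hx,hy),hr=cv2.minEnclosingCircle((h[:,:2]*1e3).astype(np.float32))
    q=P[(rr<.017)&(P[...,2]>.099)&(P[...,2]<.108)]; print("head",cv2.minAreaRect((q[:,:2]*1e3).astype(np.float32)),np.median(q[:,2]))
    hw=p+R@np.array([x/1e3,y/1e3,0])
    print("hub",hx,hy,hr,np.median(h[:,2]),"TCP",p,"shift to hub cm",hx/10-hw[0]*100,hy/10-hw[1]*100)
    return im,P,T
E
python3 -c "
from rel import *
rel('h2.png',-.0165,-.011)"
```

```text
1547 top z [-0.0138494  -0.01275953 -0.01151458]
held in tool mm -1.5229861736297607 0.512937068939209 16.16941261291504
head ((498.2806396484375, -230.52621459960938), (8.142087936401367, 19.977798461914062), 64.4759292602539) 0.1040244957022172
hub 498.3193054199219 -230.43951416015625 24.00881004333496 0.06554601569483826 TCP [ 0.49886005 -0.26514419  0.1355167 ] shift to hub cm 0.06144536039628434 3.5821868164268515
```

>>> carry_out(commands=[[[0.06,1.8,0],0,2.6],[[0,1.78,0],0,2.6],[[0,0,-0.8],0,2.6],[[0,0,-0.8],0,2.6],[[0,0,-0.4],0,2.6],[[0,0,-0.2],0,2.6],[[0,0,-0.2],0,2.6],[[0,0,-0.2],0,2.6],[[0,0,-0.2],0,2.6],[[0,0,-0.2],0,2.6],[[0,0,-0.2],0,2.6],[[0,0,0],0,2.6]])

```text
t: 6.47
position: [0.4991, -0.231, 0.1034]
tcp_rot: [[0.904, 0.428, -0.0], [0.428, -0.904, 0.0], [-0.0, -0.0, -1.0]]
contact_force: [-0.4, -0.6, -0.3]
opening: 0.0321
```

>>> carry_out(commands=[[[0,0,-0.3],0,2.6],[[0,0,-0.3],0,2.6],[[0,0,-0.2],0,2.6],[[0,0,-0.2],0,2.6],[[0,0,-0.2],0,2.6],[[0,0,-0.2],0,2.6],[[0,0,0],0,2.6]])

```text
t: 7.05
position: [0.4992, -0.2307, 0.0893]
tcp_rot: [[0.904, 0.428, -0.0], [0.428, -0.904, 0.0], [-0.0, -0.001, -1.0]]
contact_force: [-0.2, -0.8, -1.0]
opening: 0.032
```

>>> carry_out(commands=[[[0,0,-0.4],0,2.6],[[0,0,-0.4],0,2.6],[[0,0,-0.4],0,2.6],[[0,0,-0.3],0,2.6],[[0,0,-0.2],0,2.6],[[0,0,-0.1],0,2.6],[[0,0,0],0,2.6]])

```text
t: 7.63
position: [0.4992, -0.2308, 0.0714]
tcp_rot: [[0.904, 0.428, -0.0], [0.428, -0.904, 0.0], [-0.0, -0.001, -1.0]]
contact_force: [0.6, 0.4, -1.1]
opening: 0.0319
```

>>> carry_out(commands=[[[0,0,-0.1],0,2.6],[[0,0,0],0,5.5],[[0,0,0],0,5.5],[[0,0,0],0,5.5],[[0,0,0.5],0,5.5],[[0,0,1.5],0,5.5],[[0,0,3],0,5.5],[[0.26,3.82,0],0,7],[[0.26,3.82,0],0,7],[[0.26,3.82,0],0,7],[[0.26,3.82,0],0,7],[[0.26,3.82,0],0,7],[[0.26,3.82,0],0,7],[[0.26,3.82,0],0,7],[[0.26,3.82,0],0,7],[[0.26,3.82,0],0,7],[[0.26,3.82,0],0,7],[[0.26,3.82,0],0,7],[[0.26,3.82,0],0,7],[[0.26,3.82,0],0,7]])

```text
t: 9.3
position: [0.5331, 0.2676, 0.1214]
tcp_rot: [[0.903, 0.429, 0.001], [0.429, -0.903, 0.0], [0.001, 0.0, -1.0]]
contact_force: [1.1, -0.1, -1.1]
opening: 0.07
```

>>> carry_out(commands=[[[0,0,0],0,7],[[0,0,0],0,7]])

```text
t: 9.47
position: [0.5328, 0.2677, 0.1209]
tcp_rot: [[0.902, 0.432, 0.0], [0.432, -0.902, -0.0], [0.0, 0.0, -1.0]]
contact_force: [-0.1, -0.5, -0.8]
opening: 0.0697
```

```bash
python3 -c "
from ring import *
im,P,c,m=ring('wa1.png',(.5325,.2645),.0065,.014,.009)
"
```

```text
t 9.5167 TCP [0.5328 0.2661 0.1208] yaw 25.493426085040234
circle mm 531.5289916992188 264.2433776855469 19.74139976501465 hull 531.5087485549597 264.25557318750293 19.288904050377788 z 0.00872180267875644
move cm (np.float64(-0.1307981288476867), np.float64(-0.1874977221380405)) F [-0.44908045 -0.79342163  0.12578023]
```

>>> carry_out(commands=[[[-0.13,-0.19,-1.5],0,6],[[0,0,-3],0,6],[[0,0,-3],0,6],[[0,0,-2.2],0,6],[[0,0,-1.2],0,6],[[0,0,-0.5],0,6],[[0,0,-0.2],0,6],[[0,0,0],0,6]])

```text
t: 10.18
position: [0.5326, 0.2633, 0.0054]
tcp_rot: [[0.904, 0.428, 0.001], [0.428, -0.904, 0.0], [0.001, 0.0, -1.0]]
contact_force: [0.1, 0.3, -0.5]
opening: 0.06
```

>>> carry_out(commands=[[[0,0,0],0,3.4],[[0,0,0],0,3.4],[[0,0,0],0,3.4],[[0,0,0],0,3.4],[[0,0,1.2],0,3.4],[[0,0,3],0,3.4],[[0,0,3.8],0,3.4],[[0,-1,3.5],0,3.4],[[-0.3,-3.5,1.5],0,3.4],[[-0.3,-4,0],0,3.4],[[-0.3,-4,0],0,3.4],[[-0.3,-4,0],0,3.4],[[-0.3,-4,0],0,3.4],[[-0.3,-4,0],0,3.4],[[-0.3,-4,0],0,3.4],[[-0.3,-4,0],0,3.4],[[-0.3,-4,0],0,3.4],[[-0.3,-4,0],0,3.4],[[-0.3,-4,0],0,3.4],[[0,-4,0],0,3.4]], squeeze=15)

```text
t: 11.85
position: [0.498, -0.223, 0.1359]
tcp_rot: [[0.904, 0.428, 0.001], [0.428, -0.904, -0.0], [0.0, 0.001, -1.0]]
contact_force: [1.2, 0.5, -0.4]
opening: 0.0392
```

>>> carry_out(commands=[[[0,-4,0],0,3.4],[[0,-0.5,0],0,3.4],[[0,0,0],0,3.4],[[0,0,0],0,3.4]])

```text
t: 12.18
position: [0.4985, -0.2659, 0.1351]
tcp_rot: [[0.904, 0.427, -0.0], [0.427, -0.904, 0.001], [0.0, -0.001, -1.0]]
contact_force: [-0.2, 0.7, 0.6]
opening: 0.0386
```

Run:
```python
from rel import *
im,P,T=rel('h3.png',-.009,.003,(12,90,30),(35,255,255))
cv2.imwrite("pics/h3c.png",cv2.resize(im[150:400,190:440],(600,600)))
rr=np.hypot(P[...,0]-.4983,P[...,1]+.2305)
m=(rr<.024)&(P[...,2]>.0805)&(P[...,2]<.0865); q=P[m]; print("spacer top",len(q),cv2.minEnclosingCircle((q[:,:2]*1e3).astype(np.float32)),np.median(q[:,2]))
```

```text
3042 top z [-0.00399085 -0.00291328 -0.00081012]
held in tool mm -0.6741733551025391 0.778212308883667 20.1053409576416
head ((498.23504638671875, -230.51109313964844), (8.010213851928711, 19.630449295043945), 62.63142013549805) 0.10396762394897605
hub 498.3848571777344 -230.81832885742188 24.02802848815918 0.06545564197514503 TCP [ 0.4985969  -0.26496641  0.13499916] shift to hub cm 0.006343328045623764 3.5140165563590777
spacer top 894 ((498.18994140625, -231.48936462402344), 15.884562492370605) 0.0830710031960719
```

View pics/h3c.png

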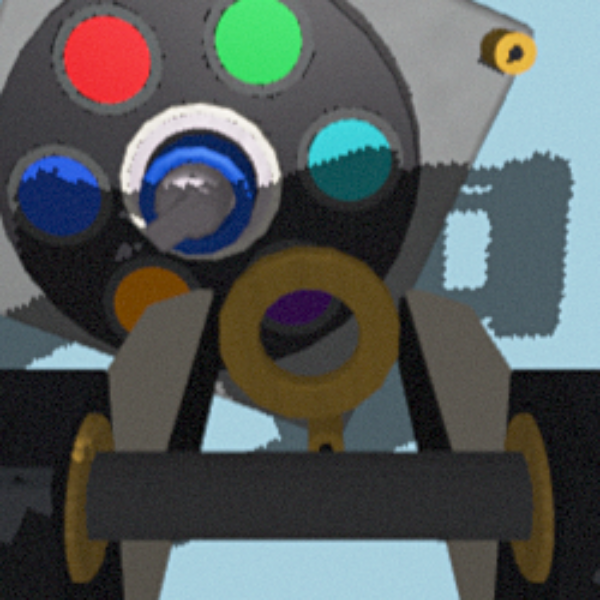

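>>> carry_out(commands=[[[0,1.8,0],0,3.4],[[0,1.73,0],0,3.4],[[0,0,-0.9],0,3.4],[[0,0,-0.9],0,3.4],[[0,0,-0.5],0,3.4],[[0,0,-0.2],0,3.4],[[0,0,-0.2],0,3.4],[[0,0,-0.2],0,3.4],[[0,0,-0.2],0,3.4],[[0,0,-0.2],0,3.4],[[0,0,-0.2],0,3.4],[[0,0,0],0,3.4]])

```text
t: 13.23
position: [0.4986, -0.231, 0.0994]
tcp_rot: [[0.904, 0.428, -0.0], [0.428, -0.904, 0.0], [-0.0, -0.0, -1.0]]
contact_force: [-0.1, 0.1, -0.4]
opening: 0.0389
```

>>> carry_out(commands=[[[0,0,-0.2],0,3.4],[[0,0,-0.2],0,3.4],[[0,0,-0.2],0,3.4],[[0,0,-0.2],0,3.4],[[0,0,-0.2],0,3.4],[[0,0,-0.2],0,3.4],[[0,0,0],0,3.4]])

```text
t: 13.82
position: [0.4986, -0.2307, 0.0872]
tcp_rot: [[0.904, 0.428, -0.001], [0.429, -0.904, 0.0], [-0.0, -0.001, -1.0]]
contact_force: [0.9, 0.4, -0.1]
opening: 0.039
```

>>> carry_out(commands=[[[0,0,-0.1],0,3.4],[[0,0,0],0,6],[[0,0,0],0,6],[[0,0,0],0,6],[[0,0,0.5],0,6],[[0,0,1.6],0,6],[[0,0,2.8],0,6],[[1.53,3.33,0],0,7],[[1.53,3.33,0],-2,7],[[1.53,3.33,0],-2,7],[[1.53,3.33,0],-2,7],[[1.53,3.33,0],-2,7],[[1.53,3.33,0],-1,7],[[1.53,3.33,0],0,7],[[1.53,3.33,0],0,7],[[0,0,0],0,7],[[0,0,0],0,7]])

```text
t: 15.23
position: [0.6216, 0.0375, 0.1359]
tcp_rot: [[0.958, 0.286, 0.0], [0.286, -0.958, -0.0], [0.0, 0.0, -1.0]]
contact_force: [0.7, -2.0, 0.9]
opening: 0.0698
```

Run:
```python
from h import *
d=np.load("pics/top0.npz")["d"]; P=cloud(cam("top"),d); q=P[100:180,330:400].reshape(-1,3)
for lo in(.03,.09): 
    k=q[q[:,2]>lo]; print("stand >",lo,k.min(0),k.max(0))
im,d,c=shot("wrist","k1.png"); s=env.state(); p=np.array(s["position"]); P=cloud(c,d); np.save("pics/k1P.npy",P)
print(s["t"],p,"yaw",np.degrees(np.arctan2(s["tcp_rot"][1][0],s["tcp_rot"][0][0])),s["contact_force"])
hsv=cv2.cvtColor(im,cv2.COLOR_BGR2HSV); g=np.hypot(P[...,0]-.62,P[...,1]-.034)<.035
ch=P[g&(P[...,2]>.027)&(P[...,2]<.036)]; print("cheeks",len(ch),cv2.minAreaRect((ch[:,:2]*1e3).astype(np.float32)),np.median(ch[:,2]))
m=(g&(hsv[...,1]<70)&(hsv[...,2]>120)&(P[...,2]>.014)&(P[...,2]<.022)).astype(np.uint8)
n,l,st,ce=cv2.connectedComponentsWithStats(m)
o=sorted(range(1,n),key=lambda i:-st[i,4])[:3]
w=plane(c,ce[o],.018); print("dots",w,st[o,4])
v=w[0]-w[1]; print("dot angle",np.degrees(np.arctan2(v[1],v[0])),np.linalg.norm(v),"mid",(w[0]+w[1])/2)
(cx,cy)=cv2.minAreaRect((ch[:,:2]*1e3).astype(np.float32))[0]; print("move cm by cheeks",cx/10-p[0]*100,cy/10-p[1]*100)
```

```text
stand > 0.03 [ 0.50714436 -0.07047648  0.0300128 ] [0.80065164 0.02837626 1.00595412]
stand > 0.09 [ 0.50714436 -0.06883395  0.0902622 ] [0.80065164 0.02837626 1.00595412]
15.2833 [0.62115552 0.03605063 0.13583307] yaw 16.490403172011998 [-0.86090696 -0.20748001  0.65775019]
cheeks 321 ((618.6846923828125, 33.49290084838867), (25.900035858154297, 44.501991271972656), 16.81464195251465) 0.030600645977418628
dots [[0.6342887  0.03810043 0.018     ]
 [0.60262615 0.02898911 0.018     ]] [26 14]
dot angle 16.053876643276514 0.03294742895338218 mid [0.61845742 0.03354477 0.018     ]
move cm by cheeks -0.24708321696696345 -0.2557724289061749
```

View pics/k1.png

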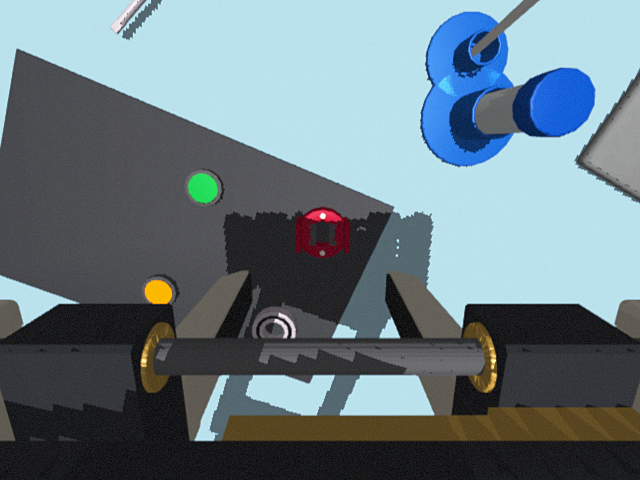

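The knob is at (0.6186, 0.0335) with its x axis at 16.4°, and cheeks and dots agree. The stand and bearing are clear of the gripper.

>>> carry_out(commands=[[[-0.25,-0.25,-2],0,7],[[0,0,-3],0,7],[[0,0,-3],0,7],[[0,0,-2.5],0,7],[[0,0,-1.5],0,7],[[0,0,-0.8],0,7],[[0,0,0],0,7],[[0,0,0],0,3.8],[[0,0,0],0,3.8],[[0,0,0],0,3.8],[[0,0,0],0,3.8],[[0,0,0],0,3.8]], squeeze=40)

```text
t: 16.28
position: [0.6195, 0.0329, 0.009]
tcp_rot: [[0.959, 0.282, 0.002], [0.282, -0.959, -0.0], [0.002, 0.001, -1.0]]
contact_force: [-0.6, 0.3, 4.4]
opening: 0.0443
```

>>> carry_out(commands=[[[0,0,1.2],0,3.8],[[0,0,3],0,3.8],[[0,0,4],0,3.8],[[0,0,4],0,3.8],[[-1.86,-3.11,0.5],-5.3,3.8],[[-1.86,-3.11,0],-5.3,3.8],[[-1.86,-3.11,0],-5.3,3.8],[[-1.86,-3.11,0],-5.3,3.8],[[-1.86,-3.11,0],-5.3,3.8],[[-1.86,-3.11,0],-5.3,3.8],[[-1.86,-3.11,0],-5.3,3.8],[[-1.86,-3.11,0],-5.4,3.8],[[0,0,0],0,3.8],[[0,0,0],0,3.8],[[0,0,0],0,3.8]])

```text
t: 17.53
position: [0.4701, -0.2157, 0.1354]
tcp_rot: [[0.898, -0.44, 0.001], [-0.44, -0.898, 0.0], [0.001, -0.0, -1.0]]
contact_force: [-0.1, 0.3, -1.6]
opening: 0.0448
```

Run:
```python
from h import *
im,d,c=shot("wrist","h4.png"); s=env.state(); P=cloud(c,d); R=np.array(s["tcp_rot"]); p=np.array(s["position"]); T=(P-p)@R
np.save("pics/h4T.npy",T)
print(s["t"],p,"yaw",np.degrees(np.arctan2(R[1,0],R[0,0])),s["contact_force"],s["opening"])
rr=np.hypot(P[...,0]-.4983,P[...,1]+.2305)
def rect(q): (c,(w,h),a)=cv2.minAreaRect((q[:,:2]*1e3).astype(np.float32)); return np.round(c,1),round(w,1),round(h,1),round(a,1),np.median(q[:,2]),len(q)
print("head",rect(P[(rr<.017)&(P[...,2]>.099)&(P[...,2]<.108)]))
w=P[(rr<.026)&(P[...,2]>.0865)&(P[...,2]<.092)]; print("washer top",cv2.minEnclosingCircle((w[:,:2]*1e3).astype(np.float32)),np.median(w[:,2]),len(w))
hsv=cv2.cvtColor(im,cv2.COLOR_BGR2HSV)
g=(np.hypot(T[...,0],T[...,1])<.04)
red=(cv2.inRange(hsv,(160,80,20),(180,255,255))|cv2.inRange(hsv,(0,80,20),(8,255,255)))>0
q=T[g&red&(T[...,2]<-.018)&(T[...,2]>-.028)]; print("cheek tops",rect(q),np.percentile(q[:,2],[5,50,95]))
q=T[g&red&(T[...,2]<-.006)&(T[...,2]>-.013)]; print("ring top",rect(q))
m=(g&(hsv[...,1]<70)&(hsv[...,2]>60)&(T[...,2]<-.005)&(T[...,2]>-.014)).astype(np.uint8)
n,l,st,ce=cv2.connectedComponentsWithStats(m)
for i in range(1,n):
    if st[i,4]>5: print("white",ce[i],st[i,4],((plane(c,[ce[i]],p[2]+.0095)-p)@R)[0])
cv2.imwrite("pics/h4c.png",cv2.resize(im[130:400,180:480],(660,594)))
```

```text
17.5833 [ 0.47031266 -0.21508747  0.13519948] yaw -26.057090975985872 [ 0.67013149 -0.34087597  0.24581637] 0.04519423646897995
head (array([ 498.2, -230.2]), 7.7, 19.7, 64.0, np.float64(0.10405143938013664), 436)
washer top ((497.8314208984375, -231.15179443359375), 19.802547454833984) 0.08912901516779516 2416
cheek tops (array([0. , 0.5]), 45.3, 25.2, 89.8, np.float64(-0.02173557075728125), 1027) [-0.0228941  -0.02173557 -0.01955222]
ring top (array([0.3, 2.8]), 45.2, 42.9, 72.7, np.float64(-0.008948802459271134), 3570)
white [318.40322581 264.5       ] 62 [ 0.01594234  0.00066258 -0.00949416]
white [258.20858896 278.50306748] 163 [ 0.00872193 -0.02884071 -0.00948402]
white [378.96470588 278.52352941] 170 [ 0.00856519  0.03029698 -0.00950996]
white [335.78431373 327.31372549] 51 [-0.01819173  0.00944366 -0.00951114]
white [318.5        325.28571429] 56 [-0.01701117  0.00062076 -0.00950682]
```

View pics/h4c.png

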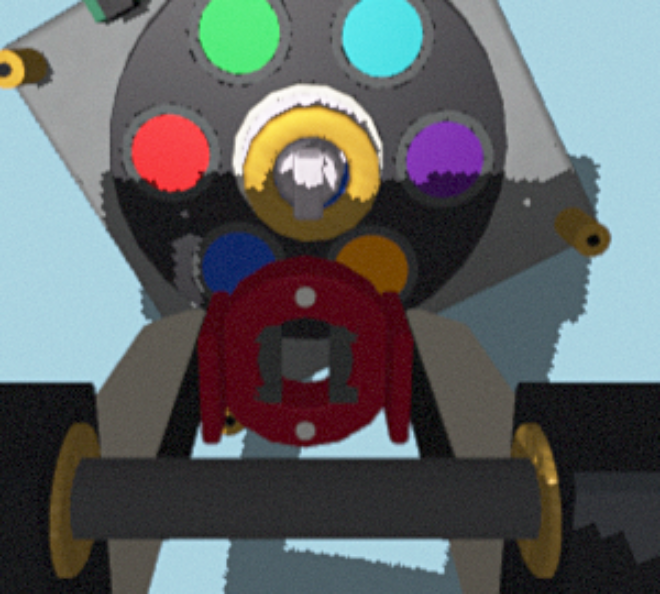

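Knob x axis and head are parallel within a degree or so, with the washer seated (top at 0.089). Now lowering the knob over the head.

>>> carry_out(commands=[[[1.42,-0.73,0],0,3.8],[[1.42,-0.74,0],0,3.8],[[0,0,-0.8],0,3.8],[[0,0,-0.8],0,3.8],[[0,0,-0.4],0,3.8],[[0,0,-0.2],0,3.8],[[0,0,-0.2],0,3.8],[[0,0,-0.2],0,3.8],[[0,0,-0.2],0,3.8],[[0,0,-0.2],0,3.8],[[0,0,-0.1],0,3.8],[[0,0,0],0,3.8]])

```text
t: 18.58
position: [0.4982, -0.2306, 0.1036]
tcp_rot: [[0.898, -0.441, -0.0], [-0.441, -0.898, 0.0], [-0.0, -0.0, -1.0]]
contact_force: [-0.0, 0.7, -0.7]
opening: 0.0449
```

>>> carry_out(commands=[[[0,0,-0.1],0,3.8],[[0,0,-0.1],0,3.8],[[0,0,-0.1],0,3.8],[[0,0,-0.1],0,3.8],[[0,0,-0.1],0,3.8],[[0,0,0],0,3.8]])

```text
t: 19.08
position: [0.4982, -0.2304, 0.0985]
tcp_rot: [[0.898, -0.44, -0.0], [-0.44, -0.898, 0.0], [-0.0, -0.0, -1.0]]
contact_force: [-0.1, -0.5, -1.0]
opening: 0.0446
```

Already about 3 mm past the plate's resting height with no force, so the head is in the slot. Continuing down.

>>> carry_out(commands=[[[0,0,-0.1],0,3.8],[[0,0,-0.1],0,3.8],[[0,0,-0.1],0,3.8],[[0,0,-0.1],0,3.8],[[0,0,0],0,3.8],[[0,0,0],0,3.8]])

```text
t: 19.58
position: [0.4984, -0.2306, 0.0951]
tcp_rot: [[0.898, -0.44, 0.0], [-0.44, -0.898, -0.0], [0.0, 0.0, -1.0]]
contact_force: [-0.2, 1.0, 3.7]
opening: 0.0449
```

>>> carry_out(commands=[[[0,0,-0.1],0,3.8],[[0,0,-0.1],0,3.8],[[0,0,0],0,3.8],[[0,0,0],0,3.8]])

```text
t: 19.92
position: [0.4984, -0.2306, 0.0933]
tcp_rot: [[0.898, -0.44, 0.0], [-0.44, -0.898, -0.0], [0.001, 0.0, -1.0]]
contact_force: [-1.0, 1.5, 6.0]
opening: 0.0448
```

>>> carry_out(commands=[[[0,0,-0.1],0,3.8],[[0,0,-0.1],0,3.8],[[0,0,-0.1],0,3.8],[[0,0,0],0,3.8],[[0,0,0],0,3.8]])

```text
t: 20.33
position: [0.4985, -0.2306, 0.0909]
tcp_rot: [[0.898, -0.44, 0.001], [-0.44, -0.898, -0.001], [0.001, 0.0, -1.0]]
contact_force: [-3.1, 1.5, 10.5]
opening: 0.0446
```

>>> carry_out(commands=[[[0,0,-0.05],0,3.8],[[0,0,0],0,3.8],[[0,0,0],0,3.8]])

```text
t: 20.58
position: [0.4985, -0.2306, 0.0906]
tcp_rot: [[0.898, -0.44, 0.001], [-0.44, -0.898, -0.001], [0.001, 0.0, -1.0]]
contact_force: [-2.8, 2.9, 11.9]
opening: 0.0449
```

>>> carry_out(commands=[[[-0.04,0.03,-0.05],0,3.8],[[0,0,-0.05],0,3.8],[[0,0,-0.05],0,3.8],[[0,0,0],0,3.8],[[0,0,0],0,3.8]])

```text
t: 21.0
position: [0.4985, -0.2306, 0.0895]
tcp_rot: [[0.898, -0.44, 0.002], [-0.44, -0.898, -0.001], [0.002, 0.0, -1.0]]
contact_force: [-3.8, 2.2, 14.0]
opening: 0.0452
```

>>> carry_out(commands=[[[-0.04,0.03,-0.05],0,3.8],[[0,0,0],0,3.8],[[0,0,0],3,3.8],[[0,0,0],4,3.8],[[0,0,0],4,3.8],[[0,0,0],4,3.8],[[0,0,0],0,3.8]])

```text
t: 21.58
position: [0.4991, -0.2308, 0.0895]
tcp_rot: [[0.982, -0.19, 0.004], [-0.19, -0.982, -0.002], [0.004, 0.002, -1.0]]
contact_force: [-1.2, 2.3, 15.0]
opening: 0.0449
```

Run:
```python
from h import *
s=env.state(); R=s["tcp_rot"]; print(s["t"],s["position"],np.degrees(np.arctan2(R[1][0],R[0][0])),s["contact_force"],s["wrist_torque"],s["joints"])
```

```text
21.5833 [ 0.49913861 -0.23082139  0.08947297] -10.930299564430241 [-1.2245631   2.31417797 14.98909059] [0.43623215 0.23022363 0.06165746] [-3.64590145e+01  2.15330841e+01  9.80269821e+01  2.99565283e-02
  6.01740563e+01  6.44566457e+01]
```

The turn is free (0.06 N m at 15 N push). Completing the quarter turn.

>>> carry_out(commands=[[[0,0,0],5,3.8],[[0,0,0],5,3.8],[[0,0,0],5,3.8],[[0,0,0],5,3.8],[[0,0,0],5,3.8],[[0,0,0],5,3.8],[[0,0,0],5,3.8],[[0,0,0],0,3.8]])

```text
t: 22.25
position: [0.4991, -0.2305, 0.0895]
tcp_rot: [[0.913, 0.409, 0.004], [0.409, -0.913, -0.002], [0.003, 0.003, -1.0]]
contact_force: [-1.1, 1.7, 14.4]
opening: 0.045
```

>>> carry_out(commands=[[[0,0,0],5,3.8],[[0,0,0],5,3.8],[[0,0,0],5,3.8],[[0,0,0],5,3.8],[[0,0,0],5,3.8],[[0,0,0],5,3.8],[[0,0,0],5,3.8],[[0,0,0],5,3.8],[[0,0,0],0,3.8]])

```text
t: 23.0
position: [0.4989, -0.2307, 0.0894]
tcp_rot: [[0.436, 0.9, 0.003], [0.9, -0.436, -0.002], [-0.0, 0.004, -1.0]]
contact_force: [-1.7, 0.9, 13.7]
opening: 0.0447
```

Run:
```python
from h import *
s=env.state(); R=s["tcp_rot"]; print(s["t"],s["position"],np.degrees(np.arctan2(R[1][0],R[0][0])),s["contact_force"],s["wrist_torque"])
im,d,c=shot("wrist","t1.png"); s=env.state(); R=np.array(s["tcp_rot"]);p=np.array(s["position"]); P=cloud(c,d); T=(P-p)@R
rr=np.hypot(P[...,0]-.4985,P[...,1]+.2306)
for q,n in((P[(rr<.014)&(P[...,2]>.1015)&(P[...,2]<.1075)],"head"),):
    print(n,len(q),cv2.minAreaRect((q[:,:2]*1e3).astype(np.float32)) if len(q) else 0)
hsv=cv2.cvtColor(im,cv2.COLOR_BGR2HSV)
m=((np.abs(np.hypot(T[...,0],T[...,1])-.0165)<.004)&(hsv[...,1]<70)&(hsv[...,2]>60)&(T[...,2]<-.005)&(T[...,2]>-.014)).astype(np.uint8)
n,l,st,ce=cv2.connectedComponentsWithStats(m)
for i in range(1,n):
    if st[i,4]>8: print("white",ce[i],st[i,4],plane(c,[ce[i]],p[2]+.0095)[0])
cv2.imwrite("pics/t1c.png",cv2.resize(im[200:400,210:430],(660,600)))
```

```text
23.0 [ 0.49889428 -0.23067356  0.08939775] 64.13072551956454 [-1.71741566  0.87821751 13.71444541] [0.46357379 0.27097114 0.1388047 ]
head 639 ((498.216064453125, -230.4895782470703), (9.106454849243164, 19.11463165283203), 63.02262878417969)
white [318.34920635 264.42857143] 63 [ 0.50566588 -0.21606596  0.09889192]
white [318.5        325.28571429] 56 [ 0.49131133 -0.24572227  0.09889192]
```

View pics/t1c.png

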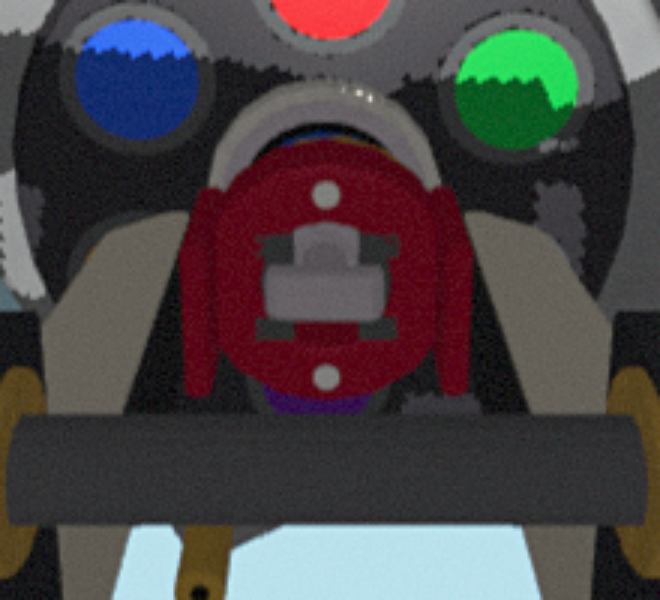

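The dots lie at 64° and the head at -26.5° across the slot, over the groove. Now letting it up gently.

>>> carry_out(commands=[[[0,0,0.05],0,3.8],[[0,0,0.05],0,3.8],[[0,0,0.05],0,3.8],[[0,0,0.05],0,3.8],[[0,0,0.05],0,3.8],[[0,0,0.05],0,3.8],[[0,0,0.05],0,3.8],[[0,0,0.05],0,3.8],[[0,0,0],0,3.8],[[0,0,0],0,3.8]])

```text
t: 23.88
position: [0.4989, -0.2307, 0.0926]
tcp_rot: [[0.44, 0.898, 0.003], [0.898, -0.44, -0.002], [-0.0, 0.004, -1.0]]
contact_force: [0.2, 0.9, 7.3]
opening: 0.0445
```

>>> carry_out(commands=[[[0,0,0.05],0,3.8],[[0,0,0.05],0,3.8],[[0,0,0],0,3.8],[[0,0,0],0,3.8]])

```text
t: 24.22
position: [0.4988, -0.2306, 0.0929]
tcp_rot: [[0.44, 0.898, 0.003], [0.898, -0.44, -0.002], [-0.0, 0.003, -1.0]]
contact_force: [3.5, -0.7, 4.3]
opening: 0.045
```

It rose only 0.3 mm for a 1 mm command while the force fell, so the head is holding the knob. Opening and backing off.

>>> carry_out(commands=[[[0,0,0],0,6.5],[[0,0,0],0,6.5],[[0,0,0],0,6.5],[[0,0,0],0,6.5],[[0,0,1],0,7],[[0,0,2],0,7],[[0,0,3],0,7],[[0,0,3],0,7],[[0,0,3],0,7],[[0,0,0],0,7],[[0,0,0],0,7]])

```text
t: 25.13
position: [0.4984, -0.2306, 0.2148]
tcp_rot: [[0.44, 0.898, 0.004], [0.898, -0.44, -0.003], [-0.001, 0.005, -1.0]]
contact_force: [1.1, 0.3, -0.5]
opening: 0.0699
```

Run:
```python
from h import *
im,d,c=shot("wrist","f1.png"); s=env.state(); P=cloud(c,d); print(s["t"],s["position"],s["contact_force"])
rr=np.hypot(P[...,0]-.4983,P[...,1]+.2305)
hsv=cv2.cvtColor(im,cv2.COLOR_BGR2HSV); red=(cv2.inRange(hsv,(160,80,20),(180,255,255))|cv2.inRange(hsv,(0,80,20),(8,255,255)))>0
z=P[...,2]; k=red&(rr<.03)
ch=z[k&(z>.108)]; rg=z[k&(z>.097)&(z<.107)]; print("cheek top",np.median(ch)," ring top",np.median(rg),len(ch),len(rg))
q=P[k&(z>.108)]; print(cv2.minAreaRect((q[:,:2]*1e3).astype(np.float32)))
h=P[(rr<.012)&(z>.1015)&(z<.108)&~red]; print("head",cv2.minAreaRect((h[:,:2]*1e3).astype(np.float32)),np.median(h[:,2]))
hub=z[(rr>.0225)&(rr<.0237)&(z>.055)&(z<.07)]; print("hub",np.median(hub),len(hub))
v,u=proj(c,[[.4983,-.2305,.1]])[0][::-1].astype(int); cv2.imwrite("pics/f1c.png",cv2.resize(im[v-70:v+70,u-80:u+80],(640,560),interpolation=cv2.INTER_CUBIC))
```

```text
25.1833 [ 0.49753602 -0.22995919  0.21301428] [-0.59039675 -0.39615814 -0.14701797]
cheek top 0.1149823534754717  ring top 0.1017196882399101 515 1316
((500.94873046875, -225.92491149902344), (38.01668930053711, 44.4946403503418), 63.62222671508789)
head ((498.31292724609375, -229.84286499023438), (19.887598037719727, 19.150230407714844), 64.19910430908203) 0.10380211678002252
hub 0.061923064015813906 112
```

View pics/f1c.png

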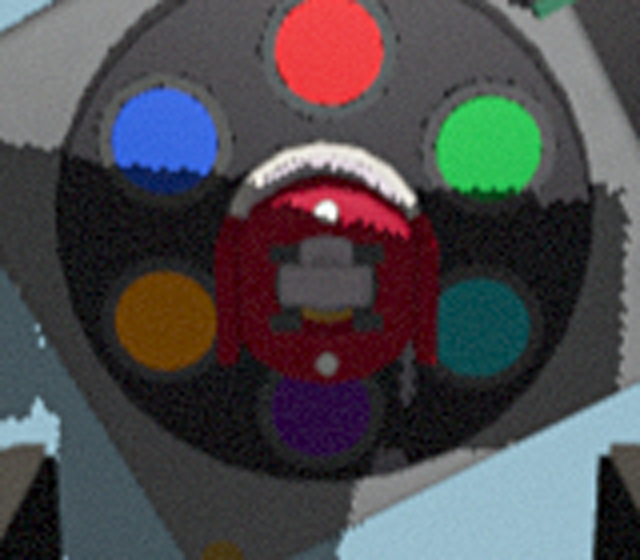

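Cheek top, ring top and hub heights all match the latched state, with the head lying in the groove. Handing in.

```bash
python3 -c "
from station import env
print(env.close_job())"
```

```text
the job is handed in; nothing more can be done
None
```

The hub is finished and the job is handed in, at about 25 s. The blue spacer, brass washer and red knob went onto the spindle in that order. I pressed the knob down, gave it a quarter turn and let it up until the head sat in its groove.

**Push on the module:** the highest force I read was about 15 N, taken between moves, against the 30 N limit.

**Last checks**, taken with the gripper open and about 10 cm above the knob:

| Point | Measured height (mm) | Expected when latched (mm) |
|---|---|---|
| Knob cheek tops | 115.0 | 114.6 |
| Knob ring top | 101.7 | 101.6 |
| Hub face | 61.9 | 62.6 |

- **Knob turn:** just after the turn, before letting the knob up, its dots lay at 64° and the spindle head at about −26°. The last picture shows the head lying across the slot in the groove.
- **Latch holding:** before release, a 1 mm upward command raised the knob only 0.3 mm while the force dropped, so the head was holding it.
- **Checks that disagreed:** the top and wrist cameras differed by about 2 mm on the spindle axis, so I used wrist-camera relative measurements. The head outline in the last picture gave no usable angle because it merged with the lock plate.
- **Other parts:** nothing indicated contact with the spare bearing, filters or tube stand, but I took no final picture of them.

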